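# Close the stain-remover jar and present it at the front of the laundry carousel

## Task

The blue jar on the laundry carousel has been left with its screw cap undone. First screw that blue cap fully shut (clockwise, until it stops and its white stripe lines up with the stripe on the jar's shoulder), then turn the carousel until the blue jar stands squarely at the front, over the yellow tab, and hold the carousel still there: finish with the gripper still firmly gripping the carousel (its black handle, or the jar's cap). Leave the detergent bottle, the orange cup and the brush alone.

Things in the scene. Friction and masses are not known exactly. Their poses are not given: they have to be found in the camera images.
- carousel: Turning wooden tray, 310 mm across, top 32 mm above the work surface, with four containers fixed to it (blue jar, white jar opposite, amber jar, white peg tub; none above 152 mm). Origin on the turning axis, 20 mm above the surface; z up; its -x axis points to the blue jar. Turns either way without stops, friction 0.06 N m, and stays where left.
- handle_centre (a point): Centre of the black bar handle on the carousel's centre post, on the turning axis, 182 mm above the work surface. The bar is 52 mm long (along the tray's x: one end points at the blue jar), 16 mm thick and 36 mm high (164 to 200 mm above the surface); the post below it is 24 mm across. Turns with the tray.
- cap_centre (a point): Centre of the blue jar's round screw cap: 48 mm across, 30 mm high, 122 to 152 mm above the work surface, 105 mm from the turning axis. A white stripe runs from its centre to its rim along the point's -x axis. The jar is 72 mm across; its flat shoulder at 122 mm has a white stripe pointing away from the turning axis.
- jar_cap (a joint): Angle of the blue jar's captive screw cap (rad): 0 = fully shut, at its stop, the stripes in line; positive = unscrewed, anticlockwise seen from above, up to 1.5. It neither rises nor falls as it turns; friction 0.05 N m; it stays where it is left.
- front_spot (a point): Fixed point where the cap's centre should finally be: 105 mm from the turning axis towards the front, 137 mm above the work surface. Its -x axis points from the turning axis to the front, which is marked by a yellow tab 40 mm wide lying on the work surface and sticking out 60 mm from under the tray. The foot is fixed.
- detergent: White bottle with a blue cap, 72 mm across, 190 mm high, loose on the work surface; origin at the centre of its underside. To be left alone.
- scoop_cup: Orange measuring cup, 68 mm across, 60 mm high, loose; origin at the centre of its underside. To be left alone.
- brush: Hand brush lying flat, loose, its length along its x axis; origin at its underside. To be left alone.

How it is judged:
On the way, in this order (a step that is already met when the one before it is completed fails the run):
1. the blue jar's cap is screwed shut (value of joint jar_cap below 0.1 rad), for 0.2 s.
2. the blue jar stands at the front and the fingers hold the carousel (horizontal distance between cap_centre and front_spot below 0.014 m and contact force between the fingers and carousel above 3 N and angular speed of carousel below 0.1 rad/s), for 0.3 s.
At the end, for the whole second after the job is handed in: The blue jar's cap is within 0.1 rad of fully shut; its centre is within 14 mm (about 7.5 degrees) of the front spot seen from above; the carousel is still (under 0.1 rad/s); and the fingers still hold the carousel or something on it with more than 3 N (all of step 2 and value of joint jar_cap below 0.1 rad); the arm keeps its last pose, push and grip.
It fails at once if the detergent bottle is moved or tipped (distance of detergent from where it was at the start of the episode above 0.03 m or angle between detergent's own z axis and vertical above 0.4 rad).
It fails at once if the orange cup is moved or tipped (distance of scoop_cup from where it was at the start of the episode above 0.03 m or angle between scoop_cup's own z axis and vertical above 0.4 rad).
It fails at once if the brush is moved (distance of brush from where it was at the start of the episode above 0.03 m).
It also fails if it takes over 58 s, if anything falls off the work surface, if the arm or the gripper's body presses on something with over 40 N, if the wrist force passes 120 N, or if a joint passes its speed limit or range.

## Robot

A 6-joint arm with a two-finger parallel gripper is mounted at the origin on the work surface. World frame = base frame: x ahead of the robot, y to its left, z up, the work surface at z = 0. Lengths are in m, angles in rad, forces in N, time in s.
With the tool pointing down it reaches from about 0.35 to 0.975 m from the base axis. Payload 4.9 kg.
Tool frame: the origin (TCP) lies on the mounting face of the last link; the fingertips stand 173 mm ahead of it and the grasp point (between the pads) lies 155 mm ahead of it; z points along the fingers, y is the line along which they close (so a half turn about z gives the same grasp; the last joint's range is limited). The gripper opens to 85 mm and grips with 20 to 120 N. Pads are 22 mm wide; open, the fingers measure 114 mm over their backs; the gripper's body (76 mm by 85 mm) begins 54 mm behind the grasp point. The pads swing forward as they close: fully open they stand 13 mm farther back than shut.
Start: joints at [1.155, 0.053, 1.613, -0, 1.476, -0.119], TCP at [0.183, 0.598, 0.405] pointing down, gripper open.
Joint ranges: [-3.01, 3.01], [-1.01, 2.22], [0.06, 2.58], [-1.02, 4.17], [0.09, 2.62], [-3.14, 3.14]. Speed limits (rad/s): [2.57, 2.57, 3.14, 3.14, 3.14, 3.14].

## Interface

Orientations are given as a unit quaternion [w, x, y, z].
In Python, from station import * gives the robot as it stands.
- The arm moves only by the tool apply_moves, never from a script. Its arguments are lists of equal length, an entry for each row: "gripper": the gripper's target within -1 to 1 (fully open at 1, half-way at 0, shut at -1); "offset": the shift along the tool's x, y, z each as a share of 0.3 m, from -1 to 1, a list of three; "yaw": the turn about the tool's z as a share of 180 degrees, from -1 to 1. A call has 1 to 20 rows; each row is the pose to reach, as a shift and turn from the pose commanded when the call began, along the tool's axes at that moment, turning the shorter way round; what a row does not reach only later rows make up. A row lasts 1/12 s, in which the tool goes at most 41.7 mm and 7.16 degrees, less where a joint would pass 70% of its speed; a pose out of reach is approached as far as the arm can. A call with a number of a shift or a turn outside -1 to 1 is refused whole. A call with a gripper value outside its range is refused whole. The fingers move at their own pace and stop on an object; the grip force is fixed at half the most. Time passes only in rows, so rows that repeat a pose let the fingers close. It gives the time, the measured TCP pose, the force, the opening and the grip force at its end, in the units of the state.
- read_state(): the state, without advancing time (a new reading comes with each control period).
- snapshot(name): name is "scene" or "top"; returns a dict with "frame" (480x640x3 uint8, red, green, blue), "K" (3x3 intrinsics, pixels), "R" (3x3) and "t" (3): a world point X has camera coordinates R X + t. Camera axes: x right, y down, z forward; pixel columns grow to the right and rows downward; lengths in m; the calibration is good to about 2 mm. A picture is of the moment at which its call begins. There is no depth.
- job_done(): hands the job in; it is judged then, once.
The state is a dict: "time_s": time; "joint_pos": joint angles; "joint_vel": joint speeds; "joint_torque": joint torques, N m; "ee_pos": TCP position; "tcp_rot": TCP orientation; "wrist_force": force on the tool from outside, world axes, zero at the start; "wrist_torque": the same for the moment, N m; "grip_width": finger opening in m; "grasp_force": force on a finger pad.
Only numpy, scipy, OpenCV 4.12 (cv2) and the standard library are available. Lean on these libraries where they do the work, as an engineer would, in place of code of your own. Each camera call takes 0.05 s, during which the arm holds its last target. There are 200 camera calls.

## Working session

There is one attempt and no reset: what is moved stays moved. The work goes in short steps, Python scripts to look and compute and a tool call to move; the robot and the scene stay as the last step left them, time stands still between calls to the robot, and variables do not carry over. Pictures are saved under pics/ and viewed, at most 10 in all, crops included, and the job is handed in when it is done.

Besides the shell and the picture viewer there is one more tool, called after "Request:" as name(argument=value, ...), one argument or row to a line, values as JSON. apply_moves: Moves the arm, as the interface text tells. Its arguments: {"type":"object","properties":{"gripper":{"type":"array"},"offset":{"type":"array"},"yaw":{"type":"array"}},"required":["gripper","offset","yaw"]}

```bash
mkdir -p pics; python3 - <<'E'
from station import *
import cv2,numpy as np
for n in("top","scene"):
    s=snapshot(n); cv2.imwrite(f"pics/{n}0.png",s["frame"][:,:,::-1]); np.savez(f"{n}0.npz",**s)
    print(n,s["K"],s["R"],s["t"], -s["R"].T@s["t"])
st=read_state(); print(st)
E
```

```text
top [[586.20986581   0.         313.62910168]
 [  0.         586.20986581 245.18540677]
 [  0.           0.           1.        ]] [[ 0.01552945 -0.99979803 -0.01275682]
 [-0.99563685 -0.01428824 -0.0922123 ]
 [ 0.0920114   0.01413317 -0.99565765]] [4.57123733e-04 5.21512955e-01 1.72665849e+00] [ 0.36035814 -0.01649463  1.76725647]
scene [[500.80797639   0.         317.44428377]
 [  0.         500.80797639 231.20431996]
 [  0.           0.           1.        ]] [[ 0.5479253   0.83645412  0.01106228]
 [ 0.71485246 -0.46131916 -0.52551936]
 [-0.43446959  0.29585325 -0.85070972]] [-0.27584085 -0.31117674  1.6774292 ] [ 1.10237762 -0.40909646  1.26652735]
{'time_s': 0.1, 'joint_pos': array([ 1.15498499e+00,  5.32870621e-02,  1.61415838e+00, -1.17479394e-05,
        1.47598264e+00, -1.18997048e-01]), 'joint_vel': array([-0.0003172 ,  0.00118976, -0.00306878,  0.00084114,  0.00168901,
        0.00078857]), 'joint_torque': array([-9.16715271e-05, -3.94903672e+01, -3.71362853e+01, -1.25310066e-04,
        3.90861591e-03, -6.75227767e-06]), 'ee_pos': array([0.18269706, 0.5974467 , 0.40358699]), 'tcp_rot': array([-2.36847744e-04,  1.47862355e-01,  9.89007524e-01, -8.86645511e-04]), 'wrist_force': array([ 0.51193102, -0.40284399,  0.22948856]), 'wrist_torque': array([-0.01562582, -0.0373122 ,  0.01238966]), 'grasp_force': 0.0, 'grip_width': 0.08542917508022146}
```

View pics/top0.png

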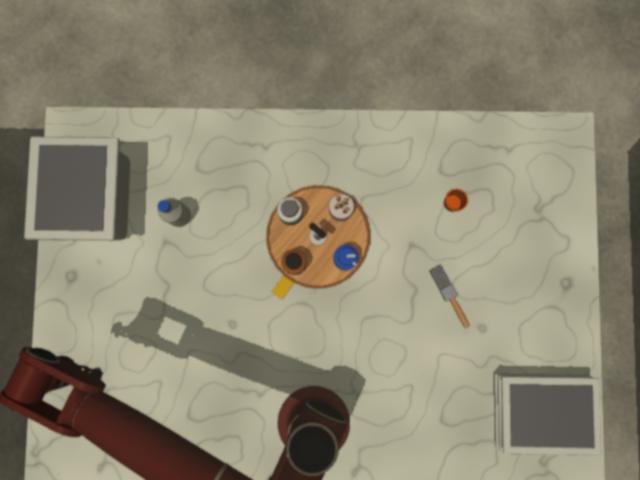

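View pics/scene0.png

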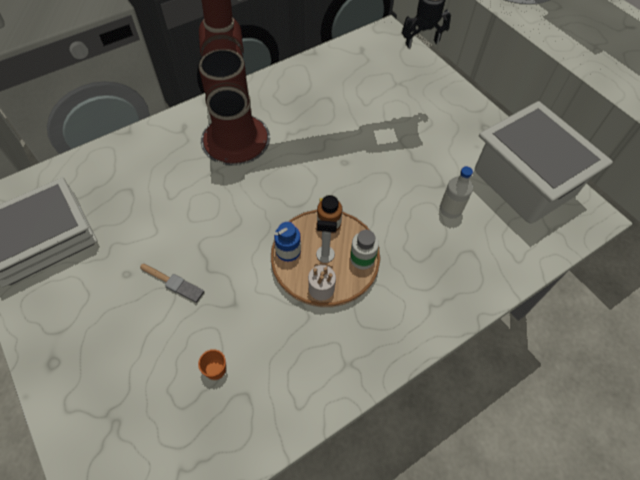

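The top view shows the tray centred at about (318,236), the blue cap at (347,257), the yellow tab at (283,288), the bottle at (170,210), the cup at (456,200) and the brush at (450,295). The scene view shows the cap at (287,235) and the tray at (325,257).

```bash
cat > h.py <<'E'
import numpy as np,cv2
def ray(s,uv,z):
    uv=np.atleast_2d(np.float64(uv)); C=-s["R"].T@s["t"]
    d=(np.c_[uv,np.ones(len(uv))]@np.linalg.inv(s["K"]).T)@s["R"]
    return C+d*((z-C[2])/d[:,2])[:,None]
def big(m):
    n,l,st,c=cv2.connectedComponentsWithStats(m.astype(np.uint8)); i=1+np.argmax(st[1:,4]); return l==i
def blue(s):
    hsv=cv2.cvtColor(s["frame"],cv2.COLOR_RGB2HSV); return (hsv[...,0]>100)&(hsv[...,0]<130)&(hsv[...,1]>120)&(hsv[...,2]>50),hsv
E
python3 - <<'E'
from h import *
s=dict(np.load("top0.npz")); c=dict(np.load("scene0.npz"))
m,hsv=blue(s)
m[:, :230]=0
def circ(m):
    k=cv2.convexHull(cv2.findContours(big(m).astype(np.uint8),0,2)[0][0]); return k[:,0]
k=circ(m); e=cv2.fitEllipse(k); print("cap px",e, "area r mm",0)
cap=ray(s,e[0],.152)[0]; print("cap",cap)
# tray: orange-brown wood
w=(hsv[...,0]<20)&(hsv[...,1]>90)&(hsv[...,2]>80); w[:, :250]=0; w[:,400:]=0; w[:170]=0;w[300:]=0
k=circ(w); P=ray(s,k,.032); A=np.c_[2*P[:,:2],np.ones(len(P))]; x=np.linalg.lstsq(A,(P[:,:2]**2).sum(1),rcond=None)[0]
cen=x[:2]; print("tray",cen,"r",np.sqrt(x[2]+cen@cen))
y=(hsv[...,0]>=20)&(hsv[...,0]<32)&(hsv[...,1]>150)&(hsv[...,2]>120); y[:, :250]=0;y[:,310:]=0;y[:270]=0
print(y.sum()); Y=ray(s,np.argwhere(big(y))[:,::-1],.001).mean(0); print("tab",Y,np.linalg.norm(Y[:2]-cen))
a=cap[:2]-cen;print("cap r",np.linalg.norm(a),"ang",np.degrees(np.arctan2(a[1],a[0])))
a=Y[:2]-cen;print("tab ang",np.degrees(np.arctan2(a[1],a[0])))
cr=s["frame"][175:300,260:400]; a=cv2.resize(cr[55:],None,fx=5.7,fy=5.7,interpolation=2)[:600,:798]
cv2.imwrite("pics/cropt.png",cv2.resize(s["frame"][215:290,275:375],(800,600),interpolation=cv2.INTER_CUBIC)[:,:,::-1])
cv2.imwrite("pics/crops.png",cv2.resize(c["frame"][185:275,260:380],(800,600),interpolation=cv2.INTER_CUBIC)[:,:,::-1])
E
```

```text
cap px ((345.70648193359375, 256.79302978515625), (22.723209381103516, 23.72051239013672), 45.242862701416016) area r mm 0
cap [ 0.47872363 -0.08261207  0.152     ]
tray [ 0.54837292 -0.00342344] r 0.1538868278374597
241
tab [0.39674339 0.10036672 0.001     ] 0.1837495856787748
cap r 0.10546023883655713 ang -131.33280937263982
tab ang 145.60842269416145
```

View pics/cropt.png

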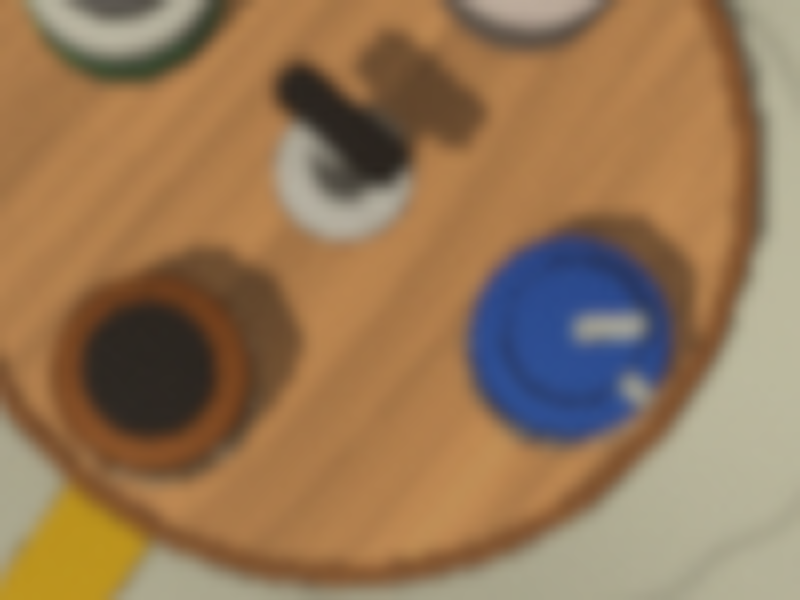

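View pics/crops.png

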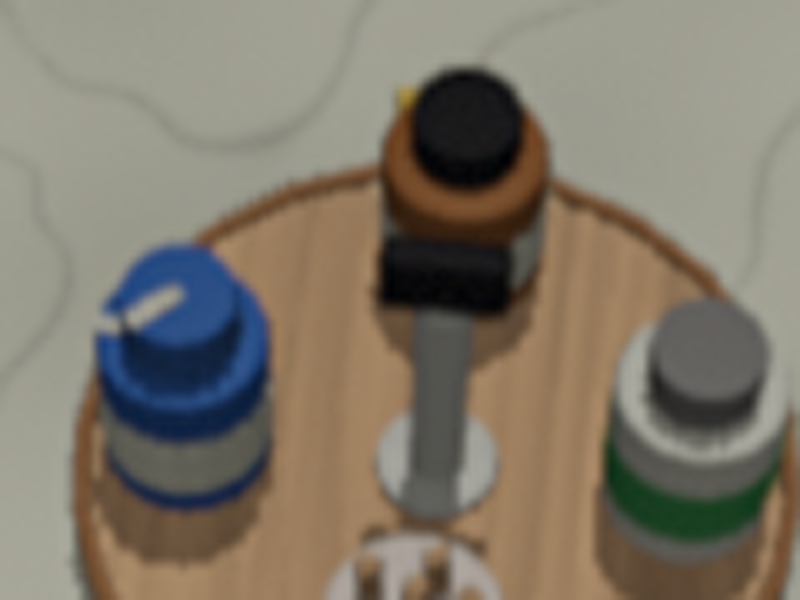

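Top crop: the cap disc is centred near crop (571,325), full-frame (346.4,255.6). Its stripe points right, and the shoulder stripe is about 40° clockwise of it at (635,390), so the cap is about 0.7 rad open. Scene crop: the shoulder stripe is at (105,325), and the cap stripe runs (185,292) to (125,322).

```bash
cat >> h.py <<'E'
from scipy.spatial.transform import Rotation as Ro
def rot(st): return Ro.from_quat(np.roll(st["tcp_rot"],-1)).as_matrix()
def plan(st,p,xang):
    R=rot(st); d=(np.array(p)-st["ee_pos"])@R
    now=np.degrees(np.arctan2(R[1,0],R[0,0])); y=-(xang-now); y=(y+180)%360-180
    print("offset shares",(d/.3).round(3),"xang now",now.round(1),"yaw share",round(y/180,4))
E
python3 - <<'E'
from h import *
from station import read_state
s=dict(np.load("top0.npz")); c=dict(np.load("scene0.npz"))
sc=lambda x,y:(275+x/8-.44,215+y/8-.44); ss=lambda x,y:(260+x/6.667-.4,185+y/6.667-.4)
cap=ray(s,sc(571,325),.152)[0];tip=ray(s,sc(645,325),.152)[0];sh=ray(s,sc(635,390),.122)[0]
print("cap top",cap,"cap scene",ray(c,ss(182,294),.152)[0])
print("handle",ray(s,sc(343,122),.2)[0],"bar ends",ray(s,[sc(295,82),sc(388,160)],.2))
h=ray(s,sc(343,122),.2)[0]
for q in(tip,sh): a=q-cap; print(np.degrees(np.arctan2(a[1],a[0])))
C=np.array([.5484,-.0034])
for b in(cap[:2],sh[:2]): a=b-C;print(np.linalg.norm(a),np.degrees(np.arctan2(a[1],a[0])))
plan(read_state(),[cap[0],cap[1],.405],163)
E
```

```text
cap top [ 0.48318344 -0.0831959   0.152     ] cap scene [ 0.48327884 -0.0845628   0.152     ]
handle [ 0.54689478 -0.00384568  0.2       ] bar ends [[ 0.56022738  0.01251923  0.2       ]
 [ 0.53424874 -0.01916273  0.2       ]]
-89.16525784617389
-130.26818128751012
0.10305622113997472 -129.25885795823277
0.13441204304191046 -129.49433075696885
offset shares [-1.621 -1.877 -0.002] xang now 163.0 yaw share -0.0
```

Request:
apply_moves(
  gripper=[1,1,1,1,1,1,1,1,1,1,1,1],
  offset=[
    [-0.81,-0.94,0],
    [-0.81,-0.94,0],
    [-0.81,-0.94,0],
    [-0.81,-0.94,0],
    [-0.81,-0.94,0],
    [-0.81,-0.94,0],
    [-0.81,-0.94,0],
    [-0.81,-0.94,0],
    [-0.81,-0.94,0],
    [-0.81,-0.94,0],
    [-0.81,-0.94,0],
    [-0.81,-0.94,0],
  ],
  yaw=[0,0,0,0,0,0,0,0,0,0,0,0],
)

```text
time_s: 1.1
ee_pos: [0.3327, 0.2568, 0.4044]
tcp_rot: [-0.0, 0.148, 0.989, 0.0]
wrist_force: [-0.5, -0.4, -0.2]
grip_width: 0.0854
grasp_force: 0.0
```

Request:
apply_moves(
  gripper=[1,1,1,1,1,1,1,1,1,1,1,1],
  offset=[
    [-0.81,-0.94,0],
    [-0.81,-0.94,0],
    [-0.81,-0.94,0],
    [-0.81,-0.94,0],
    [-0.81,-0.94,0],
    [-0.81,-0.94,0],
    [-0.81,-0.94,0],
    [-0.81,-0.94,0],
    [-0.81,-0.94,0],
    [-0.81,-0.94,0],
    [-0.81,-0.94,0],
    [-0.81,-0.94,0],
  ],
  yaw=[0,0,0,0,0,0,0,0,0,0,0,0],
)

```text
time_s: 2.1
ee_pos: [0.483, -0.0826, 0.4041]
tcp_rot: [-0.001, 0.147, 0.989, 0.0]
wrist_force: [0.3, 0.2, 0.4]
grip_width: 0.0856
grasp_force: 0.0
```

```bash
python3 - <<'E'
from h import *
from station import *
s=read_state(); print(s["time_s"],s["ee_pos"],s["joint_pos"].round(2),s["wrist_force"]); plan(s,[.482,-.0838,.302],163)
E
```

```text
2.1 [ 0.48296612 -0.08255729  0.40414545] [-0.32 -0.28  1.92  0.    1.5  -1.6 ] [0.26426457 0.24711048 0.35657569]
offset shares [ 0.001 -0.005  0.34 ] xang now 163.1 yaw share 0.0006
```

Request:
apply_moves(
  gripper=[1,1,1,1,1,1,-1,-1,-1,-1,-1,-1,-1,-1,-1,-1,-1,-1],
  offset=[
    [0,-0.005,0.1],
    [0,-0.005,0.2],
    [0,-0.005,0.27],
    [0,-0.005,0.34],
    [0,-0.005,0.34],
    [0,-0.005,0.34],
    [0,-0.005,0.34],
    [0,-0.005,0.34],
    [0,-0.005,0.34],
    [0,-0.005,0.34],
    [0,-0.005,0.34],
    [0,-0.005,0.34],
    [0,-0.005,0.34],
    [0,-0.005,0.34],
    [0,-0.005,0.34],
    [0,-0.005,0.34],
    [0,-0.005,0.34],
    [0,-0.005,0.34],
  ],
  yaw=[0,0,0,0,0,0,0,0,0,0,0,0,0,0,0,0,0,0],
)

```text
time_s: 3.6
ee_pos: [0.4827, -0.086, 0.3052]
tcp_rot: [0.001, 0.148, 0.989, -0.001]
wrist_force: [-2.4, -2.7, 6.5]
grip_width: 0.0459
grasp_force: 62.0
```

Request:
apply_moves(
  gripper=[-1,-1,-1,-1,-1,-1,-1,-1,-1,-1,-1,-1,-1,-1,-1],
  offset=[
    [0,0,0],
    [0,0,0],
    [0,0,0],
    [0,0,0],
    [0,0,0],
    [0,0,0],
    [0,0,0],
    [0,0,0],
    [0,0,0],
    [0,0,0],
    [0,0,0],
    [0,0,0],
    [0,0,0],
    [0,0,0],
    [0,0,0],
  ],
  yaw=[0.02,0.04,0.06,0.08,0.1,0.12,0.14,0.16,0.18,0.2,0.22,0.235,0.25,0.25,0.25],
)

```text
time_s: 4.85
ee_pos: [0.4821, -0.0859, 0.3052]
tcp_rot: [-0.0, 0.515, 0.857, -0.002]
wrist_force: [-8.5, -2.2, 10.1]
grip_width: 0.0463
grasp_force: 62.6
```

```bash
python3 - <<'E'
from h import *
from station import *
s=read_state(); print(s["time_s"],s["ee_pos"],s["wrist_force"],s["wrist_torque"],s["grasp_force"]); plan(s,s["ee_pos"],163)
E
```

```text
4.85 [ 0.482105   -0.08590463  0.30520343] [-8.50185651 -2.15757518 10.07172046] [-0.32824824  1.39173628  0.43258546] 62.63966202735901
offset shares [0. 0. 0.] xang now 118.1 yaw share -0.2496
```

The torque about z has climbed to 0.43 N m, so the cap is probably at its stop. I'll turn a few degrees more, open, lift and look.

Request:
apply_moves(
  gripper=[-1,-1,-1,-1],
  offset=[
    [0,0,0],
    [0,0,0],
    [0,0,0],
    [0,0,0],
  ],
  yaw=[0.01,0.02,0.03,0.03],
)

```text
time_s: 5.18
ee_pos: [0.4813, -0.0854, 0.305]
tcp_rot: [-0.002, 0.554, 0.833, -0.003]
wrist_force: [-15.0, -0.8, 13.9]
grip_width: 0.046
grasp_force: 63.4
```

```bash
python3 - <<'E'
from station import *
s=read_state(); print(s["wrist_force"],s["wrist_torque"],s["tcp_rot"])
E
```

```text
[-14.95239626  -0.77606273  13.88472513] [-0.00830638  2.53439814  1.18804984] [-0.00236878  0.55362874  0.83275619 -0.002593  ]
```

Request:
apply_moves(
  gripper=[1,1,1,1,1,1,1,1,1,1,1,1,1,1,1,1,1,1],
  offset=[
    [0,0,0],
    [0,0,0],
    [0,0,0],
    [0,0,0],
    [0,0,0],
    [0,0,0],
    [0,0,0],
    [0,0,0],
    [0,0,-0.1],
    [0,0,-0.2],
    [0,0,-0.3],
    [0.1,0,-0.35],
    [0.2,0,-0.35],
    [0.3,0,-0.35],
    [0.4,0,-0.35],
    [0.5,0,-0.35],
    [0.5,0,-0.35],
    [0.5,0,-0.35],
  ],
  yaw=[0,0,0,0,0,0,0,0,0,0,0,0,0,0,0,0,0,0],
)

```text
time_s: 6.68
ee_pos: [0.4241, 0.0541, 0.4078]
tcp_rot: [0.0, 0.554, 0.833, 0.0]
wrist_force: [-0.0, 0.1, 1.6]
grip_width: 0.0854
grasp_force: 0.0
```

```bash
python3 - <<'E'
from station import *
from h import *
a=[]
for n in("top","scene"):
    s=snapshot(n); np.savez(f"{n}1.npz",**s); a.append(s["frame"])
a=[cv2.resize(a[0][210:295,265:365],(400,340),interpolation=2),cv2.resize(a[1][190:275,255:355],(400,340),interpolation=2)]
cv2.imwrite("pics/b.png",np.hstack(a)[:,:,::-1])
E
```

```text
(no output)
```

View pics/b.png

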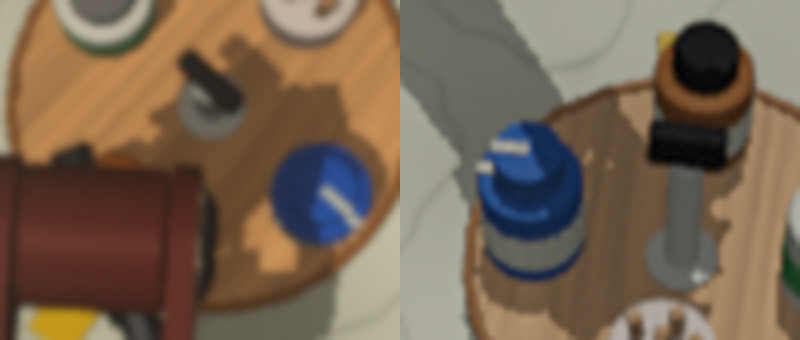

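The left half (top) shows the cap stripe and shoulder stripe forming one line, crop (325,190) to (360,225), and the right half agrees, so the cap is shut. Next I'll re-measure the jar's angle and plan the handle grasp.

```bash
python3 - <<'E'
from station import read_state
from h import *
C=np.array([.5477,-.0035])
for f in("top0","top1"):
    s=dict(np.load(f+".npz")); m,_=blue(s); m[:,:325]=0
    k=cv2.convexHull(cv2.findContours(big(m).astype(np.uint8),0,2)[0][0])[:,0]
    P=ray(s,k,.122); A=np.c_[2*P[:,:2],np.ones(len(P))]; x=np.linalg.lstsq(A,(P[:,:2]**2).sum(1),rcond=None)[0]; a=x[:2]-C
    print(x[:2],np.sqrt(x[2]+x[:2]@x[:2]),np.linalg.norm(a),np.degrees(np.arctan2(a[1],a[0])))
st=read_state(); print(st["joint_pos"])
plan(st,[.5475,-.0035,.405],-131); plan(st,[.5475,-.0035,.405],49)
E
```

```text
[ 0.48095203 -0.08386221] 0.03269650840027076 0.1044671015585677 -129.7126495345843
[ 0.47783003 -0.08213731] 0.031967254898205275 0.1051933458488675 -131.6213848601427
[-5.02444549e-02 -4.52455031e-01  2.04284835e+00 -4.11723002e-04
  1.55090783e+00 -4.44477197e-01]
offset shares [-0.331  0.306  0.009] xang now 112.6 yaw share -0.6467
offset shares [-0.331  0.306  0.009] xang now 112.6 yaw share 0.3533
```

Request:
apply_moves(
  gripper=[1,1,1,1,1,1,1,1,1,1,1,1,1,1],
  offset=[
    [-0.331,0.306,0],
    [-0.331,0.306,0],
    [-0.331,0.306,0],
    [-0.331,0.306,0],
    [-0.331,0.306,0],
    [-0.331,0.306,0],
    [-0.331,0.306,0],
    [-0.331,0.306,0],
    [-0.331,0.306,0],
    [-0.331,0.306,0],
    [-0.331,0.306,0.08],
    [-0.331,0.306,0.16],
    [-0.331,0.306,0.23],
    [-0.331,0.306,0.23],
  ],
  yaw=[0.035,0.07,0.105,0.14,0.175,0.21,0.245,0.28,0.315,0.353,0.353,0.353,0.353,0.353],
)

```text
time_s: 7.95
ee_pos: [0.5462, -0.0045, 0.333]
tcp_rot: [-0.003, 0.91, 0.414, -0.004]
wrist_force: [-0.3, -0.7, -1.4]
grip_width: 0.0853
grasp_force: 0.0
```

Request:
apply_moves(
  gripper=[-1,-1,-1,-1,-1,-1,-1,-1,-1,-1,-1,-1,-1,-1],
  offset=[
    [0,0,0],
    [0,0,0],
    [0,0,0],
    [0,0,0],
    [0,0,0],
    [0,0,0],
    [0,0,0],
    [0,0,0],
    [0,0,0],
    [0,0,0],
    [0,0,0],
    [0,0,0],
    [0,0,0],
    [0,0,0],
  ],
  yaw=[0,0,0,0,0,0,0,0,0,0,0,0,0,0],
)

```text
time_s: 9.12
ee_pos: [0.5484, -0.0038, 0.3408]
tcp_rot: [0.002, 0.91, 0.415, 0.002]
wrist_force: [4.3, -3.0, 2.2]
grip_width: 0.0154
grasp_force: 63.4
```

```bash
python3 - <<'E'
from station import read_state
from h import *
s=read_state(); print(s["ee_pos"],s["joint_pos"],s["wrist_force"],s["wrist_torque"],s["grip_width"]); plan(s,s["ee_pos"],49-83)
E
```

```text
[ 0.54841661 -0.00380139  0.34078647] [-1.42381351e-01 -8.33390419e-02  1.85599260e+00 -1.36945191e-03
  1.36355318e+00  5.72819708e-01] [ 4.29342722 -3.02170834  2.20805657] [-0.26783304 -0.18573989  0.00588475] 0.015407818283763574
offset shares [0. 0. 0.] xang now 49.0 yaw share 0.4613
```

The handle is gripped at 15.4 mm wide with low wrist forces. Now the turn, about 83° clockwise.

Request:
apply_moves(
  gripper=[-1,-1,-1,-1,-1,-1,-1,-1,-1,-1,-1,-1,-1,-1,-1,-1,-1,-1,-1,-1],
  offset=[
    [0,0,0],
    [0,0,0],
    [0,0,0],
    [0,0,0],
    [0,0,0],
    [0,0,0],
    [0,0,0],
    [0,0,0],
    [0,0,0],
    [0,0,0],
    [0,0,0],
    [0,0,0],
    [0,0,0],
    [0,0,0],
    [0,0,0],
    [0,0,0],
    [0,0,0],
    [0,0,0],
    [0,0,0],
    [0,0,0],
  ],
  yaw=[0.015,0.04,0.07,0.1,0.13,0.16,0.19,0.22,0.25,0.28,0.31,0.34,0.37,0.4,0.425,0.445,0.455,0.463,0.463,0.463],
)

```text
time_s: 10.78
ee_pos: [0.5485, -0.0046, 0.3408]
tcp_rot: [0.001, 0.955, -0.295, 0.004]
wrist_force: [5.3, -8.5, 0.3]
grip_width: 0.0152
grasp_force: 63.6
```

```bash
python3 - <<'E'
from station import *
from h import *
s=read_state(); print(s["time_s"],s["wrist_force"],s["wrist_torque"],s["grip_width"],s["grasp_force"]); plan(s,s["ee_pos"],0)
a=[]
for n in("top","scene"):
    s=snapshot(n); np.savez(f"{n}2.npz",**s); a.append(s["frame"])
a=[cv2.resize(a[0][200:310,255:385],(400,340),interpolation=2),cv2.resize(a[1][180:300,255:395],(400,340),interpolation=2)]
cv2.imwrite("pics/c.png",np.hstack(a)[:,:,::-1])
C=np.array([.5477,-.0035])
s=dict(np.load("scene2.npz")); m,_=blue(s); m[:,:260]=0;m[:,400:]=0
u=np.argwhere(big(m)); print(u.min(0),u.max(0))
E
```

```text
10.7833 [ 5.30782698 -8.50902852  0.29148173] [-0.84211488 -0.39117621 -0.03145964] 0.015210383625857686 63.57369871751871
offset shares [0. 0. 0.] xang now -34.3 yaw share -0.1907
[227 316] [229 318]
```

View pics/c.png

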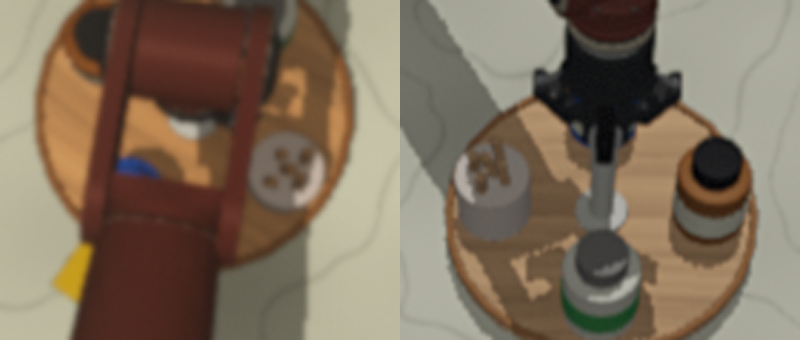

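The top view shows the peg tub now at about full-frame (348,256), with the blue jar under the arm beside the tab. Because the jar is hidden, I'll check the turn by the tub's angle before and after.

```bash
python3 - <<'E'
from h import *
C=np.array([.5477,-.0035])
out=[]
for f,r in(("top0",(185,230,320,365)),("top2",(235,275,331,368))):
    s=dict(np.load(f+".npz")); hsv=cv2.cvtColor(s["frame"],cv2.COLOR_RGB2HSV); m=np.zeros((480,640),bool)
    y0,y1,x0,x1=r; m[y0:y1,x0:x1]=(hsv[y0:y1,x0:x1,1]<75)
    k=cv2.convexHull(max(cv2.findContours(big(m).astype(np.uint8),0,2)[0],key=len))[:,0]; e=cv2.minEnclosingCircle(k)
    for z in(.08,.1,.12):
        a=ray(s,e[0],z)[0][:2]-C; print(f,e,z,np.linalg.norm(a),np.degrees(np.arctan2(a[1],a[0])))
# scene: white jar green band / blue remaining visibility
E
```

```text
top0 ((343.5, 198.5), 24.545974731445312) 0.08 0.12941250365497783 -34.800575541413004
top0 ((343.5, 198.5), 24.545974731445312) 0.1 0.12615062767965887 -35.433662424405185
top0 ((343.5, 198.5), 24.545974731445312) 0.12 0.12290496987300989 -36.10027126755365
top2 ((347.6785583496094, 255.4107208251953), 12.548016548156738) 0.08 0.10604756355647166 -124.20884703164415
top2 ((347.6785583496094, 255.4107208251953), 12.548016548156738) 0.1 0.10618081067202022 -125.15313519577775
top2 ((347.6785583496094, 255.4107208251953), 12.548016548156738) 0.12 0.10634282192052485 -126.09480132943793
```

The tub angle of −125° (expected −124.4°) and the bar direction of 145.7° (tab at 145.6°) both agree, well within the 7.5° tolerance. The grip is 63 N, so I'm handing it in.

```bash
python3 -c "
from station import *
print(job_done())"
```

```text
the job is handed in; nothing more can be done
None
```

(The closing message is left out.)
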